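# Lock the height stop with its jam nut

## Robot

A 6-joint arm with a two-finger parallel gripper is mounted at the origin on a cart in front of the work surface, level with it; the furniture and walls round the work are solid. World frame = base frame: x ahead of the robot, y to its left, z up, the work surface at z = 0. Lengths are in mm, angles in rad, forces in N, time in s.
With the tool pointing down it reaches from about 275 to 1000 mm from the base axis. Payload 8.4 kg.
Tool frame: the origin (TCP) lies at the very end of the fingers, on their centre line; the grasp point (between the pads) lies 19 mm behind it; z points along the fingers, y is the direction in which the jaws open and shut (so a half turn about z gives the same grasp; the last joint's range is limited). The gripper opens to 85 mm and grips with 20 to 120 N. Pads are 22 mm wide; open, the fingers measure 114 mm over their backs; the gripper's body (76 mm by 85 mm) begins 54 mm behind the grasp point. The pads swing forward as they close: fully open they stand 13 mm farther back than shut.
Start: joints at [1.132, 0.353, 1.633, -0, 1.155, -0.002], TCP at [264.4, 566.322, 231.281] pointing down, gripper open.
Joint ranges: [-2.63, 2.63], [-0.92, 2.1], [0.06, 2.66], [-1.3, 4.44], [0, 2.69], [-3.02, 3.02]. Speed limits (rad/s): [2.22, 2.22, 2.79, 3.14, 3.14, 3.14].

## Interface

Orientations are given as [roll, pitch, yaw] about the fixed x, y, z axes, in that order (R = Rz(yaw) Ry(pitch) Rx(roll)).
In Python, from rig import sense, grab_frame, get_calibration, sign_off, boxes_of, trace gives the robot as it stands.
- The arm moves only by the tool servo_tool, never from a script. Its argument "rows" is a list of rows, each a list of 3 entries, a list of its own where there are three numbers: the finger opening in mm, from 0 to 85.4, then the shift along the tool's x, y, z in mm, then the turn, a rotation vector about the tool's x, y, z in degrees. A call has 1 to 8 rows; each row shifts and turns the commanded pose from where the row before left it, along the tool's axes as they then stand; what a row does not reach is not made up. A row lasts 1/8 s, in which the tool goes at most 62.5 mm and 10.7 degrees, less where a joint would pass 70% of its speed; a pose out of reach is approached as far as the arm can. A call is refused whole if a number of a shift passes 62.5 or a number of a turn 10.7, either way. A call with a gripper value outside its range is refused whole. The fingers move at their own pace and stop on an object; "force" is the grip in N (left out, the last holds). Time passes only in rows, so rows that do not move let the fingers close. It gives the time, the measured TCP pose, the force and the opening at its end, in the units of the state.
- sense(): the state, without advancing time (a new reading comes with each control period).
- grab_frame(name): name is "side" or "top"; returns the picture (420x560x3 uint8, blue, green, red); there is no depth.
- get_calibration(name): a dict with "intrinsics" (3x3 intrinsics, pixels), "k1" (the pictures are not rectified: a ray, as slopes to the right and down, at radius r is drawn at 1 + k1 r^2 times it, then the intrinsics apply), "world_to_cam" (4x4, takes a point from world to camera coordinates). Camera axes: x right, y down, z forward; pixel columns grow to the right and rows downward; lengths in mm; the calibration is good to about 2 mm. A picture is of the moment at which its call begins. get_calibration takes no time and is no camera call.
- sign_off(): hands the job in, once; it reports no verdict.
Trained networks look in the newest picture that a camera, given by its name, has taken for a name from the list of things; names that differ only in an ending like _2 or _b are one class to them, and where a whole thing is asked for, a point or a joint stands for the part that bears it (a point fixed in the world has none). Each returns a list of dicts, best first, with "conf" (0 to 1); they miss things now and then, are a little off and sometimes report something else, mostly with a low value. They report only what shows in the picture. A call takes as long as a camera call. They do not tell look-alikes from the thing itself.
- boxes_of(camera, thing): "centre" ([x, y, z] in mm, in the coordinates of the camera as it stood for that picture, good to about 4 mm: the middle of the surface that is visible of it).
- trace(camera, thing): "mask" (420x560 bool, what is visible of it).
The state is a dict: "clock": time; "qpos": joint angles; "qvel": joint speeds; "joint_efforts": joint torques, N m; "eef_pos": TCP position; "tcp_rot": TCP orientation; "contact_force": force on the tool from outside, world axes, zero at the start; "wrist_torque": the same for the moment, N m; "opening": opening from 0.0 (shut) to 1.0 (fully open).
Only numpy, scipy, OpenCV 4.12 (cv2) and the standard library are available. Lean on these libraries where they do the work, as an engineer would, in place of code of your own. Each camera call takes 0.05 s, during which the arm holds its last target. There are 200 camera calls.

## Task

Lock the setting of the bench height stop: slide the holding spanner fully home on the lower hexagon nut, flat on the plate, its handle beside the stop pin so that the pin stops it swinging clockwise, and let go of it. Then turn the upper jam nut clockwise (seen from above) by its grip bar, regrasping if needed, down against the lower nut and tighten it to about 0.6 N m, staying well short of 1 N m, while the spanner against the pin alone keeps the lower nut from turning. Leave the spanner on the nut, let go of everything and do not disturb the bottle, the small box and the timer.

Things in the scene. Friction and masses are not known exactly. Their poses are not given: they have to be found in the camera images.
- stop_stand: Fixed aluminium base plate, 215 x 84 mm and 20 mm thick, on the worktop. Origin on the worktop under the axis of its upright threaded steel stud (10 mm thick, top 86 mm above the worktop). The plate reaches from x = -175 to +40 mm and y = -42 to +42 mm in its own frame; its long -x part, where the spanner's handle goes, points roughly to the robot.
- stop_pin: Steel pin fixed in the plate, 12 mm thick, 13 mm high (top 33 mm above the worktop). Origin at its foot on the plate's top, at x = -135, y = +18 mm in the stand's frame. The fitted spanner's handle lies on its -y side with 3 mm to spare; turning clockwise brings the handle onto the pin. While the spanner slides on, its grip block passes the pin: keep fingers above the pin.
- set_nut (a joint): Turn of the lower hexagon nut on the stud, rad, counterclockwise from above positive, near 0 at the start (two flats along the stand's x axis, corners toward +x and -x). It turns under about 0.05 N m. On the spanner's play it turns 0.1 to 0.25 clockwise as the jam nut is tightened; it must stay within 0.35 of zero.
- set_nut_top (a point): Centre of the lower nut's top face, on the stud's axis, 34 mm above the worktop. The nut is dark steel, a hexagon 36 mm across flats, 14 mm high, resting on the plate. Axes turn with the nut.
- jam_nut: Upper jam nut: round steel foot 30 mm across and 10 mm high, carrying an upright grip bar 52 mm long along its x axis, 14 mm wide (y), from 10 to 40 mm above the origin. Origin on the stud's axis at its underside. It runs with a drag of about 0.08 N m, comes down 10 mm a turn, clockwise from above, and stays where it is left.
- jam_nut_face (a point): Centre of the jam nut's underside; its height over point set_nut_top is the gap left: 2 to 4 mm at the start (1.3 to 2.6 rad of turn), 0 when seated. Once seated the torque rises steeply, to the wanted value within about 0.15 rad. 0.4 N m or more, held for 0.3 s, counts as tight; about 1.25 N m is too much.
- spanner: Loose steel open-ended spanner, 0.13 to 0.25 kg, lying flat, jaw toward its +x. Origin on its underside below the middle of the grip block. Flat part 10 mm thick; handle 18 mm wide, from x = -64 mm to the jaw head. Grey upright grip block 40 mm (x) by 16 mm (y), from 10 to 50 mm above the underside: pinch it across y. In place, its x axis points along the stand's x axis.
- spanner_jaw (a point): Centre of the jaw on the spanner's underside, 95 mm along +x from the spanner's origin; on the stud's axis (to 2 mm) when fully home. Jaw head 60 mm wide (y), 63 mm behind to 19.5 mm ahead of this point; gap 38 mm wide, its floor 22 mm behind, arm tips rounded. Slide it in level along the plate from the stand's -x side; from above the jam nut is in the way.
- dye_bottle: Bystander: white bottle with a coloured cap, 36 mm across, 85 mm high; origin under its centre.
- coverglass_box: Bystander: small box 50 x 50 x 20 mm; origin under its centre.
- bench_timer: Bystander: small white timer 63 x 66 x 30 mm; origin under its centre.
Things that resemble listed ones, but are neither listed nor needed, are in the scene too. Leave any turquoise look-alike of the spanner alone.

How it is judged (in metres and radians):
On the way, in this order (a step that is already met when the one before it is completed fails the run):
1. the spanner lies flat on the plate with its jaw fully on the lower nut (within 5 mm), let go (horizontal distance between spanner_jaw and set_nut_top below 0.005 m and z of spanner_jaw in the frame of stop_stand between 0.016 and 0.024 m and angle between spanner's own z axis and vertical below 0.1 rad and contact force between each of the arm, the fingers and spanner below 0.2 N), for 0.2 s.
2. the fingers tighten the jam nut against the lower nut (gap under 1 mm): the spanner, not touched by the robot, presses on the stop pin with more than 2.5 N (about 0.4 N m at the nut) (all of step 1 and z of jam_nut_face in the frame of set_nut_top below 0.001 m and contact force between spanner and stop_pin above 2.5 N and contact force between the fingers and jam_nut above 1 N), for 0.3 s.
At the end, for the whole second after the job is handed in: The jam nut sits on the lower nut (gap under 1 mm) after being tightened, the lower nut is within 0.35 rad of zero, and the spanner lies at rest, flat on the plate, with its jaw within 5 mm of the lower nut's axis (horizontal distance between spanner_jaw and set_nut_top below 0.005 m and z of spanner_jaw in the frame of stop_stand between 0.016 and 0.024 m and angle between spanner's own z axis and vertical below 0.1 rad and z of jam_nut_face in the frame of set_nut_top below 0.001 m and value of joint set_nut between -0.35 and 0.35 rad and linear speed of spanner below 0.02 m/s); the robot touches nothing.
It fails at once if the lower nut turned more than 0.35 rad from zero (not (value of joint set_nut between -0.35 and 0.35 rad)).
It fails at once if the jam nut over-tightened: the spanner presses on the stop pin with more than 9 N (about 1.25 N m at the nut) (contact force between spanner and stop_pin above 9 N).
It fails at once if a bystander (bottle, small box or timer) moved more than 20 mm (distance of any of dye_bottle, coverglass_box, bench_timer from where it was at the start of the episode above 0.02 m).
It also fails if it takes over 70 s, if anything falls off the work surface, if the arm or the gripper's body presses on something with over 40 N, if the wrist force passes 120 N, or if a joint passes its speed limit or range.

## Working session

There is one attempt and no reset: what is moved stays moved. The work goes in short steps, Python scripts to look and compute and a tool call to move; the robot and the scene stay as the last step left them, time stands still between calls to the robot, and variables do not carry over. Pictures are saved under pics/ and viewed, about 8 in all and at most 12, crops included, and the job is handed in when it is done.

Besides the shell and the picture viewer there is one more tool, called by a JSON object that holds its "method" and its "body". servo_tool: Moves the arm, as the interface text tells. Its arguments: {"type":"object","properties":{"rows":{"type":"array","items":{"type":"array"}},"force":{"type":"number"}},"required":["rows"]}

```bash
mkdir -p pics; cat > h.py <<'E'
import numpy as np, cv2
from rig import *
def proj(cam,P):
    c=get_calibration(cam);T=np.array(c["world_to_cam"]);p=T[:3,:3]@np.asarray(P,float)+T[:3,3]
    s=p[:2]/p[2];s=s*(1+c["k1"]*(s@s));K=np.array(c["intrinsics"]);return (K[:2,:2]@s+K[:2,2])
def ray(cam,uv,z):
    c=get_calibration(cam);T=np.array(c["world_to_cam"]);K=np.array(c["intrinsics"])
    d=np.linalg.solve(K[:2,:2],np.asarray(uv,float)-K[:2,2]);s=d.copy()
    for _ in range(20): s=d/(1+c["k1"]*(s@s))
    R=T[:3,:3];o=-R.T@T[:3,3];v=R.T@np.r_[s,1];return o+v*(z-o[2])/v[2]
def c2w(cam,p):
    T=np.array(get_calibration(cam)["world_to_cam"]);return T[:3,:3].T@(np.asarray(p)-T[:3,3])
E
python3 - <<'E'
from h import *
for c in("top","side"):
    cv2.imwrite(f"pics/{c}0.png",grab_frame(c))
    for t in("stop_stand","stop_pin","set_nut","jam_nut","spanner","dye_bottle","coverglass_box","bench_timer"):
        for b in boxes_of(c,t):
            w=c2w(c,b["centre"]);print(c,t,round(b["conf"],2),w.round(),proj(c,w).round())
print(sense())
E
```

```text
top stop_stand 0.65 [530.  99.  23.] [208. 225.]
top set_nut 0.43 [595.  98.  64.] [207. 203.]
top spanner 0.8 [ 408. -601.   12.] [425. 263.]
top spanner 0.64 [ 534. -203.    5.] [302. 225.]
top spanner 0.59 [ 440. -360.    6.] [351. 254.]
top dye_bottle 0.63 [566. 277.  63.] [151. 212.]
top coverglass_box 0.27 [ 540. -203.   11.] [302. 223.]
top bench_timer 0.94 [ 696. -117.   20.] [276. 175.]
side stop_stand 0.87 [605. 100.  23.] [273. 272.]
side stop_pin 0.62 [ 701. -102.   26.] [241. 231.]
side stop_pin 0.54 [607. 108.  45.] [272. 267.]
side stop_pin 0.45 [756. 141.  19.] [217. 283.]
side set_nut 0.73 [608. 111.  46.] [272. 267.]
side jam_nut 0.47 [603. 111.  61.] [274. 263.]
side jam_nut 0.28 [754. 146.  22.] [218. 283.]
side spanner 0.87 [ 417. -340.   13.] [323. 197.]
side spanner 0.68 [ 508. -197.   10.] [300. 219.]
side spanner 0.49 [ 382. -593.    8.] [324. 168.]
side coverglass_box 0.57 [755. 142.  24.] [217. 282.]
side bench_timer 0.73 [ 700. -102.   25.] [241. 232.]
{'clock': 0.9, 'qpos': array([ 1.13159144e+00,  3.52964540e-01,  1.63342959e+00, -3.17204499e-08,
        1.15521529e+00, -2.41803511e-03]), 'qvel': array([-0.00118189,  0.0001926 ,  0.00056455,  0.00035209, -0.00111197,
       -0.00192142]), 'joint_efforts': array([-5.89308911e-04, -6.05165148e+01, -3.42444491e+01, -8.38391202e-05,
        1.02741233e-03, -2.18384150e-05]), 'eef_pos': array([264.39627842, 566.30087136, 231.29044657]), 'tcp_rot': array([-3.14157589e+00, -1.15255478e-08,  2.70480581e+00]), 'contact_force': array([-0.24684039,  0.36785053, -0.31099476]), 'wrist_torque': array([ 0.01115724,  0.00395373, -0.01216913]), 'opening': 1.0027975914450158}
```

View pics/top0.png

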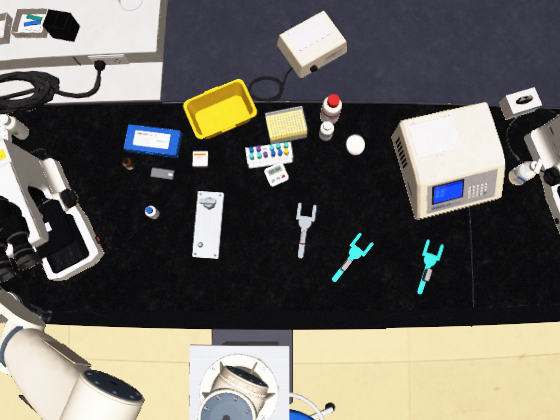

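View pics/side0.png

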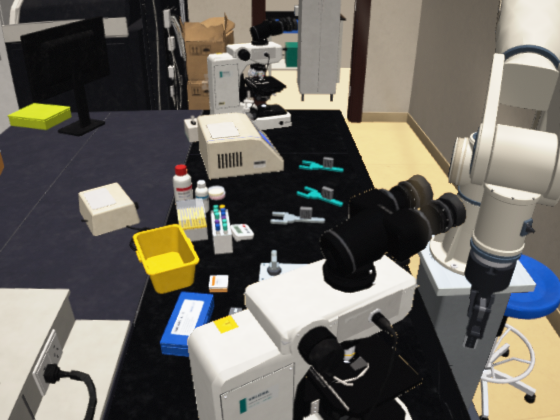

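The top picture shows three spanner-like things: grey steel at (304,228), turquoise at (352,256) and turquoise at (430,268). I choose the grey one. The stand is at (208,225) with the nut at (208,203), and the blue-capped bottle is at (151,212). Next is a close crop with masks.

```bash
python3 - <<'E'
from h import *
im=grab_frame("top")
crop=np.hstack([cv2.resize(im[185:265,185:235],None,fx=7,fy=7,interpolation=cv2.INTER_CUBIC),cv2.resize(im[185:265,280:330],None,fx=7,fy=7,interpolation=cv2.INTER_CUBIC)])
cv2.imwrite("pics/crop1.png",crop)
for t in("spanner","stop_stand","jam_nut","stop_pin","set_nut"):
    for m in trace("top",t):
        k=m["mask"];v,u=np.nonzero(k);c=(u.mean(),v.mean());
        z={"spanner":10,"stop_stand":20}.get(t,50)
        pts=k.astype(np.uint8);cs=cv2.findContours(pts,0,2)[0];c0=max(cs,key=len)[:,0]
        W=np.array([ray("top",p,z)[:2] for p in c0]).astype(np.float32)
        r=cv2.minAreaRect(W)
        print(t,round(m["conf"],2),k.sum(),np.round(c,1),ray("top",c,z).round(1),r,cv2.boxPoints(r).round().tolist())
for p in([500,0,0],[540,100,20],[540,-200,10]):
    a=proj("top",p);print(a, proj("top",np.add(p,[0,0,40]))-a, proj("top",np.add(p,[10,0,0]))-a)
E
```

```text
spanner 0.66 471 [427.5 265.1] [ 400.5 -608.9   10. ] ((392.5536193847656, -603.6509399414062), (60.01210403442383, 176.5989532470703), 69.34059143066406) [[299.0, -601.0], [465.0, -663.0], [486.0, -607.0], [321.0, -544.0]]
spanner 0.64 391 [304.  228.9] [ 519.7 -208.3   10. ] ((517.6317749023438, -199.09274291992188), (57.22926330566406, 166.25079345703125), 71.36770629882812) [[430.0, -200.0], [587.0, -253.0], [606.0, -199.0], [448.0, -145.0]]
spanner 0.62 392 [350.4 257.7] [ 426.6 -356.9   10. ] ((426.7047119140625, -348.82867431640625), (56.82453155517578, 169.28131103515625), 44.38777542114258) [[347.0, -308.0], [466.0, -429.0], [506.0, -389.0], [388.0, -268.0]]
spanner 0.41 113 [151.7 211.8] [574.7 289.3  10. ] ((574.136474609375, 289.843505859375), (45.702064514160156, 30.087955474853516), 46.65948486328125) [[548.0, 284.0], [569.0, 263.0], [601.0, 296.0], [579.0, 317.0]]
stop_stand 0.67 1748 [207.6 224.7] [531.4 101.8  20. ] ((533.319091796875, 101.95550537109375), (87.06155395507812, 216.68455505371094), 86.82510375976562) [[423.0, 64.0], [639.0, 52.0], [644.0, 139.0], [428.0, 151.0]]
jam_nut 0.52 101 [207.5 201.6] [601.6  99.7  50. ] ((600.3839721679688, 101.21298217773438), (51.49908447265625, 25.8350830078125), 90.0) [[587.0, 75.0], [613.0, 75.0], [613.0, 127.0], [587.0, 127.0]]
set_nut 0.64 128 [207.5 202.3] [599.5  99.4  50. ] ((603.981201171875, 100.04366302490234), (49.491844177246094, 36.23565673828125), 50.671390533447266) [[574.0, 92.0], [602.0, 69.0], [634.0, 108.0], [606.0, 131.0]]
[239.51020874 235.24101001] [-1.0343804  -1.41543107] [ 0.03892874 -3.06982416]
[208.20155699 222.08963996] [-1.75704257 -1.72904949] [ 0.06909264 -3.07672796]
[301.38135305 222.64075529] [ 0.3903594  -1.71053833] [-0.01224128 -3.06938396]
```

View pics/crop1.png

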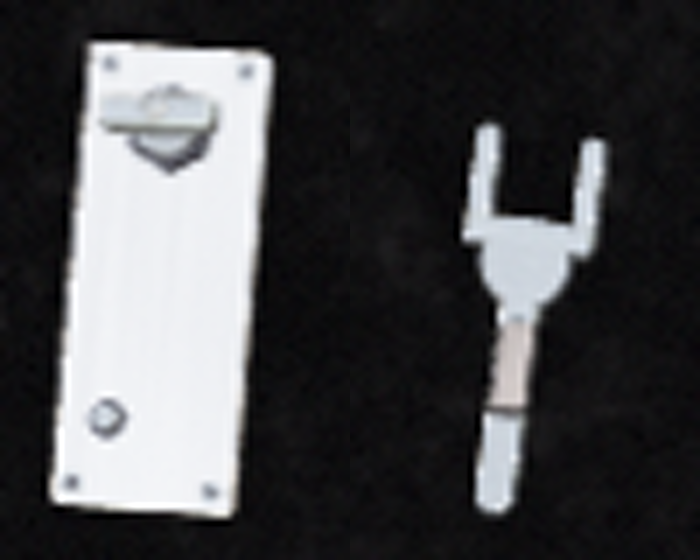

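The grey spanner and stand are clear: the jaw opens upward (+x), and the stand's pin is at crop (107,417) with hex nut corners along ±x. I'll fit silhouette models to get sub-pixel poses.

```bash
cat > fit.py <<'E'
from h import *
from scipy.optimize import minimize
S=8
def polys_img(cam,polys,roi):
    u0,v0,u1,v1=roi;m=np.zeros(((v1-v0)*S,(u1-u0)*S),np.uint8)
    for P in polys:
        q=np.array([proj(cam,p) for p in P]);q=(q-[u0,v0]+0.5)*S-0.5
        h=cv2.convexHull((q*16).round().astype(np.int32))
        cv2.fillPoly(m,[h],255,shift=4)
    m=cv2.resize(m,(u1-u0,v1-v0),interpolation=cv2.INTER_AREA).astype(float)/255
    return cv2.GaussianBlur(m,(0,0),0.5)
def prism(xy,z0,z1): return [(x,y,z) for x,y in xy for z in(z0,z1)]
def box(x0,x1,y0,y1,z0,z1): return prism([(x0,y0),(x1,y0),(x1,y1),(x0,y1)],z0,z1)
def disc(cx,cy,r,z0,z1): return prism([(cx+r*np.cos(a),cy+r*np.sin(a)) for a in np.linspace(0,6.28,24)],z0,z1)
def tf(polys,p,z=0):
    c,s=np.cos(p[2]),np.sin(p[2])
    return [[(p[0]+c*x-s*y,p[1]+s*x+c*y,zz+z) for x,y,zz in P] for P in polys]
stand=[box(-175,40,-42,42,0,20)]
def spanner(r=25,cx=57): return [box(-64,40,-9,9,0,10),box(-20,20,-8,8,10,50),disc(cx,0,r,0,10),box(60,73,-30,30,0,10),box(60,114.5,-30,-19,0,10),box(60,114.5,19,30,0,10)]
def fit(cam,im,model,p0,roi,z=0,gray_hi=200,extra=()):
    u0,v0,u1,v1=roi;g=im[v0:v1,u0:u1].astype(float).max(2);g=np.clip((g-15)/(gray_hi-15),0,1)
    sc=np.array([1,1,100.]);
    def f(q):
        m=model(*q[3:]) if callable(model) else model
        return ((polys_img(cam,tf(m,q[:3]/sc,z),roi)-g)**2).sum()
    x0=np.r_[np.array(p0)*sc,extra]
    sim=np.vstack([x0]+[x0+np.eye(len(x0))[i]*5 for i in range(len(x0))])
    r=minimize(f,x0,method="Nelder-Mead",options=dict(initial_simplex=sim,maxiter=300,xatol=.05,fatol=1e-3))
    return np.r_[r.x[:3]/sc,r.x[3:]],r.fun
E
python3 - <<'E'
from fit import *
im=grab_frame("top")
print("stand",fit("top",im,stand,[600,98,-.05],(185,183,235,267),gray_hi=220))
print("spanner",fit("top",im,spanner,[500,-200,-.08],(285,190,325,265),gray_hi=190,extra=[25,57]))
print("pin",ray("top",(185+107/7-.5+.07,185+417/7-.5+.07),33))
E
```

```text
stand (array([ 6.01673816e+02,  9.94011250e+01, -6.21727521e-02]), np.float64(20.619243871414387))Traceback (most recent call last):
  File "<stdin>", line 4, in <module>
  File "fit.py", line 28, in fit
    r=minimize(f,x0,method="Nelder-Mead",options=dict(initial_simplex=sim,maxiter=300,xatol=.05,fatol=1e-3))
    res = _minimize_neldermead(fun, x0, args, callback, bounds=bounds,
                               **options)
    fxcc = func(xcc)
    fx = function(np.copy(x), *(wrapper_args + args))
  File "fit.py", line 25, in f
    return ((polys_img(cam,tf(m,q[:3]/sc,z),roi)-g)**2).sum()
             ~~~~~~~~~^^^^^^^^^^^^^^^^^^^^^^^^^^
  File "fit.py", line 7, in polys_img
    q=np.array([proj(cam,p) for p in P]);q=(q-[u0,v0]+0.5)*S-0.5
                ~~~~^^^^^^^
  File "h.py", line 4, in proj
    c=get_calibration(cam);T=np.array(c["world_to_cam"]);p=T[:3,:3]@np.asarray(P,float)+T[:3,3]
ValueError: time passes only in moves, steps and waits
```

```bash
sed -i '2a import functools\nget_calibration=functools.cache(get_calibration)' h.py
python3 - <<'E'
from fit import *
im=grab_frame("top")
print("spanner",fit("top",im,spanner,[500,-200,-.08],(285,190,325,265),gray_hi=190,extra=[25,57]))
print("pin",ray("top",(185+107/7-.5+.07,185+417/7-.5+.07),33))
si=grab_frame("side")
print("side spanner",fit("side",si,spanner,[500,-200,-.08],(262,196,330,232),gray_hi=170,extra=[25,57]))
cv2.imwrite("pics/side1.png",cv2.resize(si[190:290,225:345],None,fx=6,fy=6,interpolation=cv2.INTER_CUBIC))
print({c:(lambda T:(-T[:3,:3].T@T[:3,3]).round())(np.array(get_calibration(c)["world_to_cam"])) for c in("top","side")})
E
```

```text
spanner (array([ 4.90054439e+02, -2.03137816e+02, -1.36487345e-01,  2.04043452e+01,
        5.25244202e+01]), np.float64(8.436786345856826))
pin [467.42273463 123.4067158   33.        ]
side spanner (array([ 4.90381769e+02, -2.06888181e+02, -1.45288981e-01,  2.77624361e+01,
        6.80273098e+01]), np.float64(113.96519606483227))
{'top': array([ 304., -146., 1746.]), 'side': array([ 627., 1157.,  840.])}
```

View pics/side1.png

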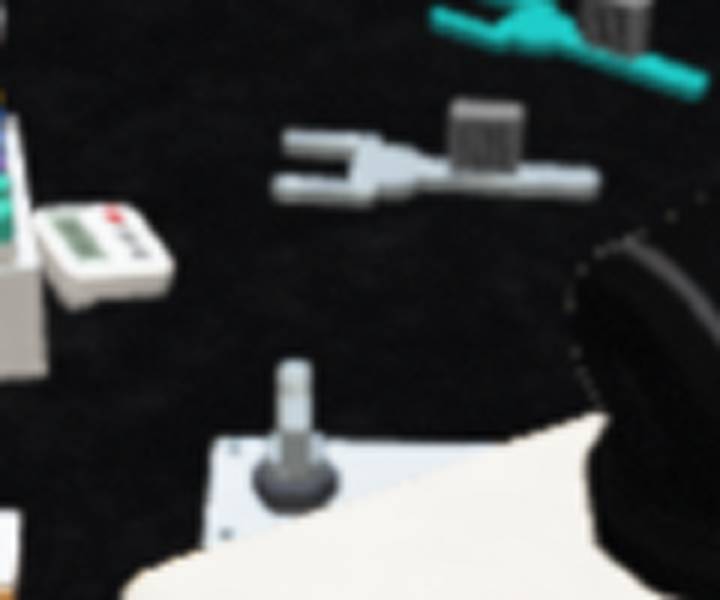

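Image side1: the steel spanner has its grey block at crop (487,135) and its jaw to the left. The nut and jam bar are at crop (293,440), and the pin is hidden behind the microscope. Top-view fit: spanner at (490,-203) with yaw -0.136, stand axis at (601.7,99.4) with yaw -0.062.

```bash
cat > plan.py <<'E'
# usage: plan.py opening n x y z yaw
import sys,numpy as np
from rig import sense
from scipy.spatial.transform import Rotation as R
def rows(p0,R0,pt,yaw,n):
    Rt=R.from_euler("xyz",[np.pi,0,yaw]);rv=(R0.inv()*Rt).as_rotvec()
    if len(sys.argv)>7: rv=rv-np.array([0,0,2*np.pi*np.sign(rv[2])])
    p=np.array(p0);r=R0;out=[]
    for i in range(n):
        d=r.inv().apply((np.array(pt)-p)/(n-i)).round(1);a=np.degrees(rv/n).round(2)
        out.append([d.tolist(),a.tolist()]);p=p+r.apply(d);r=r*R.from_rotvec(a,degrees=True)
    return out
if __name__=="__main__":
    a=[float(v) for v in sys.argv[1:7]];s=sense()
    R0=R.from_euler("xyz",s["tcp_rot"])
    o=rows(s["eef_pos"],R0,a[2:5],a[5],int(a[1]))
    print([[a[0]]+q for q in o])
    print(s["clock"],s["eef_pos"].round(1),s["tcp_rot"].round(3))
E
python3 plan.py 85 16 490 -203 110 -0.136
```

```text
[[85.0, [-33.1, -37.6, 7.6], [0.0, -0.0, 10.17]], [85.0, [-39.2, -31.2, 7.6], [0.0, -0.0, 10.17]], [85.0, [-44.1, -23.7, 7.6], [0.0, -0.0, 10.17]], [85.0, [-47.6, -15.6, 7.6], [0.0, -0.0, 10.17]], [85.0, [-49.6, -6.9, 7.6], [0.0, -0.0, 10.17]], [85.0, [-50.1, 1.9, 7.6], [0.0, -0.0, 10.17]], [85.0, [-48.9, 10.8, 7.6], [0.0, -0.0, 10.17]], [85.0, [-46.3, 19.2, 7.6], [0.0, -0.0, 10.17]], [85.0, [-42.2, 27.1, 7.6], [0.0, -0.0, 10.17]], [85.0, [-36.7, 34.1, 7.6], [0.0, -0.0, 10.17]], [85.0, [-30.1, 40.1, 7.5], [0.0, -0.0, 10.17]], [85.0, [-22.6, 44.8, 7.6], [0.0, -0.0, 10.17]], [85.0, [-14.3, 48.0, 7.5], [0.0, -0.0, 10.17]], [85.0, [-5.6, 49.8, 7.6], [0.0, -0.0, 10.17]], [85.0, [3.3, 50.0, 7.5], [0.0, -0.0, 10.17]], [85.0, [12.1, 48.6, 7.6], [0.0, -0.0, 10.17]]]
1.35 [264.4 566.3 231.3] [3.142 0.    2.705]
```

{"method": "servo_tool", "body": {"rows": [[85,[-33,-37.6,7.6],[0,0,10.2]],[85,[-39,-31,7.6],[0,0,10.2]],[85,[-44,-23.7,7.6],[0,0,10.2]],[85,[-47.6,-15.6,7.6],[0,0,10.2]],[85,[-49.6,-6.9,7.6],[0,0,10.2]],[85,[-50,1.9,7.6],[0,0,10.2]],[85,[-49,10.8,7.6],[0,0,10.2]],[85,[-46,19.2,7.6],[0,0,10.2]]]}}

```text
clock: 2.35
eef_pos: [376.7, 180.8, 170.6]
tcp_rot: [3.141, -0.001, 1.275]
contact_force: [0.6, -0.5, -0.2]
opening: 0.994
```

{"method": "servo_tool", "body": {"rows": [[85,[-42,27,7.6],[0,0,10.2]],[85,[-36.7,34,7.6],[0,0,10.2]],[85,[-30,40,7.6],[0,0,10.2]],[85,[-22.6,44.8,7.6],[0,0,10.2]],[85,[-14.3,48,7.6],[0,0,10.2]],[85,[-5.6,49.8,7.6],[0,0,10.2]],[85,[3.3,50,7.6],[0,0,10.2]],[85,[12,48.6,7.6],[0,0,10.2]]]}}

```text
clock: 3.35
eef_pos: [487.0, -204.6, 109.6]
tcp_rot: [3.142, -0.001, -0.15]
contact_force: [1.1, 0.4, -0.3]
opening: 0.993
```

```bash
python3 plan.py 85 4 490 -203 60 -0.136; python3 -c "
from h import *
im=grab_frame('top');cv2.imwrite('pics/h1.png',cv2.resize(im[180:270,260:350],None,fx=6,fy=6,interpolation=cv2.INTER_CUBIC))"
```

```text
[[85.0, [0.7, -0.5, 12.4], [0.0, -0.01, -0.2]], [85.0, [0.7, -0.5, 12.4], [0.0, -0.01, -0.2]], [85.0, [0.6, -0.5, 12.4], [0.0, -0.01, -0.2]], [85.0, [0.7, -0.5, 12.4], [0.0, -0.01, -0.2]]]
3.35 [ 487.  -204.6  109.6] [ 3.142e+00 -1.000e-03 -1.500e-01]
```

{"method": "servo_tool", "body": {"rows": [[85,[0.7,-0.5,18],[0,0,-0.2]],[85,[0.7,-0.5,18],[0,0,-0.2]],[85,[0.7,-0.5,18],[0,0,-0.2]],[85,[0.6,-0.5,18],[0,0,-0.2]],[85,[0,0,17],[0,0,0]],[85,[0,0,0],[0,0,0]]]}}

```text
clock: 4.15
eef_pos: [488.6, -200.7, 19.2]
tcp_rot: [-3.141, 0.003, -0.129]
contact_force: [0.4, 0.4, 0.1]
opening: 0.994
```

{"method": "servo_tool", "body": {"force": 60, "rows": [[40,[0,0,0],[0,0,0]],[25,[0,0,0],[0,0,0]],[10,[0,0,0],[0,0,0]],[5,[0,0,0],[0,0,0]],[5,[0,0,0],[0,0,0]],[5,[0,0,0],[0,0,0]]]}}

```text
clock: 4.9
eef_pos: [489.9, -201.4, 21.2]
tcp_rot: [3.141, -0.001, -0.13]
contact_force: [-1.5, 0.2, 5.8]
opening: 0.176
```

```bash
python3 - <<'E'
from h import *
s=sense();print(s["clock"],s["eef_pos"],s["tcp_rot"],s["opening"],s["contact_force"],s["wrist_torque"])
im=grab_frame('top');cv2.imwrite('pics/h2.png',np.hstack([cv2.resize(im[190:270,270:340],None,fx=5,fy=5,interpolation=cv2.INTER_CUBIC),cv2.resize(grab_frame('side')[170:250,250:320],None,fx=5,fy=5,interpolation=cv2.INTER_CUBIC)]))
E
```

```text
4.9 [ 489.89735684 -201.38110447   21.21516474] [ 3.14130281e+00 -8.58537071e-04 -1.29615876e-01] 0.17571589687160108 [-1.52515049  0.18277965  5.8298199 ] [-0.05238582  0.19409443 -0.06113989]
```

View pics/h2.png

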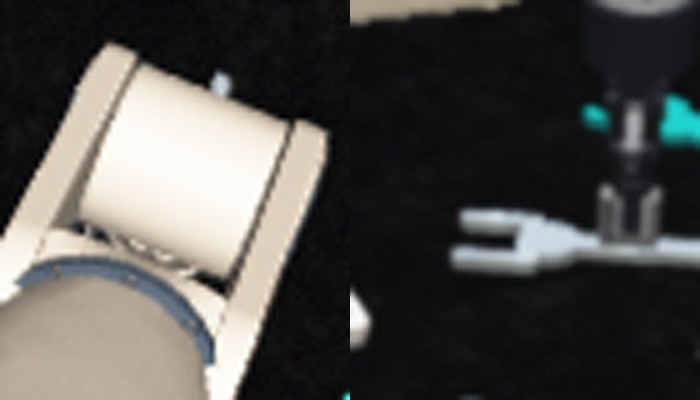

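Spanner gripped: the side view shows the fingers on the block, clear of the handle. I'll lift it and turn the jaw sideways into the top camera's view, to calibrate the camera against the TCP before insertion.

```bash
python3 plan.py 5 10 480 -110 80 1.5708
```

```text
[[5.0, [-2.2, -8.9, -5.9], [0.01, -0.0, -9.74]], [5.0, [-0.6, -9.2, -5.9], [0.01, -0.0, -9.74]], [5.0, [1.0, -9.1, -5.9], [0.01, -0.0, -9.74]], [5.0, [2.5, -8.9, -5.9], [0.01, -0.0, -9.74]], [5.0, [3.9, -8.3, -5.9], [0.01, -0.0, -9.74]], [5.0, [5.3, -7.5, -5.9], [0.01, -0.0, -9.74]], [5.0, [6.5, -6.5, -5.8], [0.01, -0.0, -9.74]], [5.0, [7.5, -5.3, -5.9], [0.01, -0.0, -9.74]], [5.0, [8.3, -4.0, -5.8], [0.01, -0.0, -9.74]], [5.0, [8.9, -2.6, -5.9], [0.01, -0.0, -9.74]]]
5.0 [ 489.9 -201.4   21.2] [ 3.141e+00 -1.000e-03 -1.300e-01]
```

{"method": "servo_tool", "body": {"rows": [[5,[0,0,-30],[0,0,0]],[5,[-2.2,-8.9,-3],[0,0,-9.74]],[5,[-0.6,-9.2,-3],[0,0,-9.74]],[5,[1.0,-9.1,-3],[0,0,-9.74]],[5,[2.5,-8.9,-3],[0,0,-9.74]],[5,[3.9,-8.3,-3],[0,0,-9.74]],[5,[5.3,-7.5,-3],[0,0,-9.74]],[5,[6.5,-6.5,-3],[0,0,-9.74]]]}}

```text
clock: 6.0
eef_pos: [482.3, -136.8, 71.6]
tcp_rot: [-3.141, 0.0, 1.066]
contact_force: [-0.2, -0.7, -1.7]
opening: 0.175
```

{"method": "servo_tool", "body": {"rows": [[5,[7.5,-5.3,-3],[0,0,-9.74]],[5,[8.3,-4,-3],[0,0,-9.74]],[5,[8.9,-2.6,-3],[0,0,-9.74]],[5,[0,0,0],[0,0,0]],[5,[0,0,0],[0,0,0]]]}}

```text
clock: 6.62
eef_pos: [479.6, -109.9, 80.6]
tcp_rot: [-3.142, 0.0, 1.567]
contact_force: [0.2, 0.6, -1.8]
opening: 0.175
```

```bash
python3 - <<'E'
from fit import *
s=sense();print(s["clock"],s["eef_pos"],s["tcp_rot"],s["opening"],s["contact_force"],s["wrist_torque"])
x,y,z=s["eef_pos"];yaw=s["tcp_rot"][2]
im=grab_frame('top');cv2.imwrite('pics/h3.png',cv2.resize(im[195:265,225:320],None,fx=6,fy=6,interpolation=cv2.INTER_CUBIC))
for p in ([114.5,-25,10],[114.5,25,10],[0,0,50]):
    w=np.r_[x+np.cos(yaw)*p[0]-np.sin(yaw)*p[1],y+np.sin(yaw)*p[0]+np.cos(yaw)*p[1],z-21+p[2]];print(proj("top",w))
E
```

```text
6.625 [ 479.6312767  -109.86934064   80.56077413] [-3.14153902e+00  6.12508071e-05  1.56679106e+00] 0.1749844967497756 [ 0.21764991  0.57063064 -1.78625275] [-0.01631001 -0.03561838 -0.00263693]
[236.25015607 231.10787262]
[235.97481656 247.13158526]
[272.70086576 237.94522844]
```

View pics/h3.png

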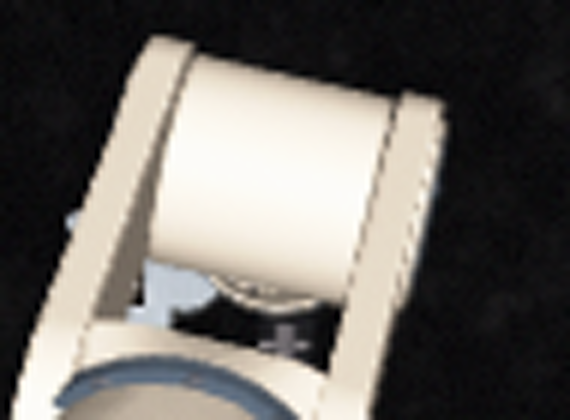

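The jaw is mostly hidden by the wrist. Moving farther to -y shifts the arm out of the way by parallax.

{"method": "servo_tool", "body": {"rows": [[5,[-38,3.5,0],[0,0,0]],[5,[-38,3.5,0],[0,0,0]],[5,[-38,3.5,0],[0,0,0]],[5,[-38,3.5,0],[0,0,0]],[5,[-38,3.5,0],[0,0,0]],[5,[-38,3.5,0],[0,0,0]],[5,[0,0,0],[0,0,0]],[5,[0,0,0],[0,0,0]]]}}

```text
clock: 7.68
eef_pos: [499.9, -337.4, 80.2]
tcp_rot: [-3.141, -0.001, 1.568]
contact_force: [-0.1, 0.5, -1.6]
opening: 0.175
```

```bash
python3 - <<'E'
from fit import *
s=sense();print(s["clock"],s["eef_pos"],s["tcp_rot"])
x,y,z=s["eef_pos"];yaw=s["tcp_rot"][2]
im=grab_frame('top');np.save("im4.npy",im)
J=[]
for p in ([114.5,-24,10],[114.5,24,10],[73,0,10],[0,0,50]):
    w=np.r_[x+np.cos(yaw)*p[0]-np.sin(yaw)*p[1],y+np.sin(yaw)*p[0]+np.cos(yaw)*p[1],z-21+p[2]];J.append(proj("top",w))
J=np.array(J);print(J)
u,v=J[:3].mean(0).astype(int)
roi=(u-25,v-22,u+35,v+23);print(roi)
c=cv2.resize(im[roi[1]:roi[3],roi[0]:roi[2]],None,fx=10,fy=10,interpolation=cv2.INTER_CUBIC)
for q in J: cv2.circle(c,tuple(int((a-b+.5)*10) for a,b in zip(q,roi)),3,(0,0,255),1)
cv2.imwrite('pics/h4.png',c)
E
```

```text
7.675 [ 499.87415926 -337.36172528   80.16604398] [-3.14056568e+00 -9.29102190e-04  1.56832394e+00]
[[309.34149308 225.12212798]
 [309.39398968 240.4635322 ]
 [322.69712691 232.80470903]
 [347.53473585 231.30621685]]
(np.int64(288), np.int64(210), np.int64(348), np.int64(255))
```

View pics/h4.png

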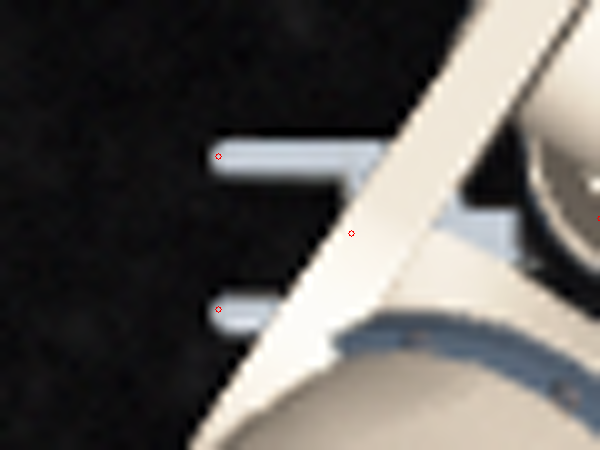

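```bash
python3 - <<'E'
from fit import *
im=np.load("im4.npy");r=im[:,:,2:3]
for z in(59,):
    p,f=fit("top",r,spanner(20.4,52.5),[499.9,-337.4,1.568],(290,218,312,246),z=z,gray_hi=195)
    print(p,f, "d",p[:2]-[499.87,-337.36])
im=grab_frame("top")
roi=(185,183,235,267)
for hi in(190,220,235):print(hi,fit("top",im,stand,[601.7,99.4,-.062],roi,gray_hi=hi))
# pin blob: dark region near predicted
g=cv2.resize(im[235:256,190:212],None,fx=8,fy=8,interpolation=cv2.INTER_CUBIC).max(2)
m=(g<200).astype(np.uint8);n,l,st,ce=cv2.connectedComponentsWithStats(m)
for i in range(1,n): print(st[i],ray("top",(ce[i]+.5)/8-.5+[190,235],33).round(1))
E
```

```text
[ 499.90353624 -336.87365287    1.57289048] 0.8238227247432213 d [0.03353624 0.48634713]
190 (array([ 6.01125774e+02,  9.89818606e+01, -6.47413331e-02]), np.float64(245.88348907016342))
220 (array([ 6.01145950e+02,  9.90224412e+01, -6.30054803e-02]), np.float64(230.22712570631222))
235 (array([ 6.01301830e+02,  9.89113941e+01, -6.55298883e-02]), np.float64(220.39780396952278))
[   0    0   37  168 4805] [467.5 150.8  33. ]
[  61   55   46   49 1392] [466.3 122.7  33. ]
[ 32 142  20  19 305] [437.6 139.1  33. ]
```

```bash
python3 - <<'E'
from fit import *
im=cv2.imread("pics/top0.png");roi=(185,183,235,267)
top=[box(-175,40,-42,42,20,20.01)]
for hi in(200,220,235):
  for n,m in(("box",stand),("top",top)): print(hi,n,fit("top",im,m,[601.7,99.4,-.062],roi,gray_hi=hi))
row=im[225,190:228].max(1);print(row)
g=cv2.resize(im[235:256,190:212],None,fx=8,fy=8,interpolation=cv2.INTER_CUBIC).max(2)
m=(g<200).astype(np.uint8);n,l,st,ce=cv2.connectedComponentsWithStats(m)
for i in range(1,n): print(st[i],ray("top",(ce[i]+.5)/8-.5+[190,235],28).round(1))
E
python3 plan.py 5 8 440 -100 120 0.6
```

```text
200 box (array([ 6.01692405e+02,  9.90103209e+01, -6.50371654e-02]), np.float64(15.873802063526071))
200 top (array([ 6.00849184e+02,  9.74171531e+01, -6.90793812e-02]), np.float64(22.750654219480374))
220 box (array([ 6.01587723e+02,  9.90688706e+01, -6.40524951e-02]), np.float64(20.838033818493038))
220 top (array([ 6.00638650e+02,  9.76735873e+01, -6.64452827e-02]), np.float64(22.11972822323793))
235 box (array([ 6.01567219e+02,  9.91249346e+01, -6.49288056e-02]), np.float64(26.04491559885809))
235 top (array([ 6.00995837e+02,  9.78799043e+01, -6.32188946e-02]), np.float64(24.03252690900897))
[ 20  17  21  15 118 243 245 243 242 243 245 245 243 242 244 243 243 244
 243 242 244 244 243 243 243 244 244 243 243 244 201  72  13  12  13  12
  14  14]
[   0    0   36  168 4714] [468.  151.8  28. ]
[  63   55   44   48 1101] [466.4 122.7  28. ]
[65 66  7  8 39] [470.7 130.   28. ]
[ 33 143  17  18 251] [437.9 140.   28. ]
[[5.0, [29.6, -7.5, -4.9], [-0.01, -0.0, 6.95]], [5.0, [28.5, -11.1, -4.9], [-0.01, -0.0, 6.95]], [5.0, [26.9, -14.4, -4.9], [-0.01, -0.0, 6.95]], [5.0, [25.0, -17.6, -4.9], [-0.01, -0.0, 6.95]], [5.0, [22.6, -20.5, -5.0], [-0.01, -0.0, 6.95]], [5.0, [20.0, -23.0, -5.0], [-0.01, -0.0, 6.95]], [5.0, [17.1, -25.3, -4.9], [-0.01, -0.0, 6.95]], [5.0, [13.9, -27.2, -5.0], [-0.01, -0.0, 6.95]]]
7.775 [ 500.1 -336.7   80.4] [-3.141e+00 -1.000e-03  1.570e+00]
```

```bash
python3 plan.py 5 11 451.2 108.3 130 -0.065
```

```text
[[5.0, [40.5, -4.5, -4.5], [-0.01, 0.0, 8.52]], [5.0, [39.3, -10.4, -4.5], [-0.01, 0.0, 8.52]], [5.0, [37.4, -16.1, -4.5], [-0.01, 0.0, 8.52]], [5.0, [34.6, -21.5, -4.5], [-0.01, 0.0, 8.52]], [5.0, [31.0, -26.4, -4.5], [-0.01, 0.0, 8.52]], [5.0, [26.7, -30.7, -4.5], [-0.01, 0.0, 8.52]], [5.0, [21.9, -34.3, -4.5], [-0.01, 0.0, 8.52]], [5.0, [16.6, -37.2, -4.5], [-0.01, 0.0, 8.52]], [5.0, [10.9, -39.2, -4.5], [-0.01, 0.0, 8.52]], [5.0, [5.0, -40.4, -4.5], [-0.01, 0.0, 8.52]], [5.0, [-1.1, -40.6, -4.5], [-0.01, 0.0, 8.52]]]
7.775 [ 500.1 -336.7   80.4] [-3.141e+00 -1.000e-03  1.570e+00]
```

{"method": "servo_tool", "body": {"rows": [[5,[40.5,-4.5,-15],[0,0,8.52]],[5,[39.3,-10.4,-15],[0,0,8.52]],[5,[37.4,-16.1,-15],[0,0,8.52]],[5,[34.6,-21.5,-5],[0,0,8.52]],[5,[31,-26.4,0],[0,0,8.52]],[5,[26.7,-30.7,0],[0,0,8.52]],[5,[21.9,-34.3,0],[0,0,8.52]],[5,[16.6,-37.2,0],[0,0,8.52]]]}}

```text
clock: 8.78
eef_pos: [464.0, -12.0, 130.8]
tcp_rot: [-3.141, -0.0, 0.376]
contact_force: [0.8, -0.1, -2.0]
opening: 0.178
```

{"method": "servo_tool", "body": {"rows": [[5,[10.9,-39.2,0],[0,0,8.52]],[5,[5,-40.4,0],[0,0,8.52]],[5,[-1.1,-40.6,0],[0,0,8.52]],[5,[0,0,0],[0,0,0]],[5,[0,0,0],[0,0,0]]]}}

```text
clock: 9.4
eef_pos: [450.9, 107.5, 130.7]
tcp_rot: [3.141, 0.0, -0.062]
contact_force: [0.1, 0.1, -0.9]
opening: 0.174
```

```bash
python3 plan.py 5 1 451.2 108.3 55 -0.065
```

```text
[[5.0, [0.3, -0.8, 75.7], [0.01, 0.02, 0.15]]]
9.4 [450.9 107.5 130.7] [ 3.141  0.    -0.062]
```

{"method": "servo_tool", "body": {"rows": [[5,[0.3,-0.8,28],[0,0,0.15]],[5,[0,0,28],[0,0,0]],[5,[0,0,20],[0,0,0]],[5,[0,0,8],[0,0,0]],[5,[0,0,0],[0,0,0]],[5,[0,0,0],[0,0,0]]]}}

```text
clock: 10.15
eef_pos: [452.5, 108.0, 47.4]
tcp_rot: [-3.141, -0.001, -0.068]
contact_force: [0.1, 0.1, -1.7]
opening: 0.176
```

{"method": "servo_tool", "body": {"rows": [[5,[0,0,2],[0,0,0]],[5,[0,0,2],[0,0,0]],[5,[0,0,0],[0,0,0]]]}}

```text
clock: 10.52
eef_pos: [451.8, 108.1, 42.7]
tcp_rot: [3.142, 0.0, -0.068]
contact_force: [-0.3, -1.1, -1.8]
opening: 0.177
```

```bash
python3 - <<'E'
from h import *
s=sense();print(s["clock"],s["eef_pos"],s["tcp_rot"],s["opening"],s["contact_force"],s["wrist_torque"])
a=grab_frame('top')[190:265,175:245];b=grab_frame('side')[215:290,235:305]
cv2.imwrite('pics/h5.png',np.hstack([cv2.resize(q,None,fx=5,fy=5,interpolation=cv2.INTER_CUBIC) for q in(a,b)]))
E
```

```text
10.525 [451.79999501 108.10037879  42.67788011] [ 3.14158906e+00  3.86452767e-05 -6.78964270e-02] 0.17728988520383374 [-0.28886588 -1.12360335 -1.82470076] [0.01420629 0.05999023 0.02227391]
```

View pics/h5.png

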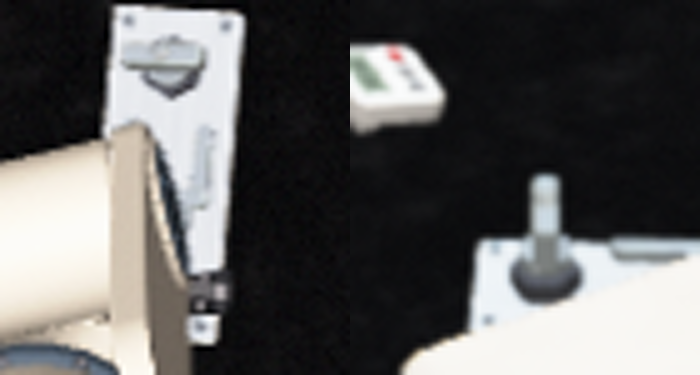

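{"method": "servo_tool", "body": {"rows": [[5,[8,0,0.8],[0,0,-0.1]],[5,[8,0,0],[0,0,0]],[5,[6,0,0],[0,0,0]],[5,[0,0,0],[0,0,0]],[5,[0,0,0],[0,0,0]]]}}

```text
clock: 11.25
eef_pos: [473.5, 106.5, 41.8]
tcp_rot: [3.141, 0.001, -0.066]
contact_force: [0.5, 0.2, -1.8]
opening: 0.176
```

{"method": "servo_tool", "body": {"rows": [[5,[2,0,0],[0,0,0]],[5,[2,0,0],[0,0,0]],[5,[2,0,0],[0,0,0]],[5,[2,0,0],[0,0,0]],[5,[0,0,0],[0,0,0]]]}}

```text
clock: 11.88
eef_pos: [482.0, 106.1, 41.9]
tcp_rot: [-3.142, -0.0, -0.066]
contact_force: [-0.6, 0.4, -1.9]
opening: 0.176
```

```bash
python3 - <<'E'
from fit import *
s=sense();print(s["clock"],s["eef_pos"],s["tcp_rot"],s["opening"],s["contact_force"],s["wrist_torque"])
im=grab_frame('top')
x,y,z=s["eef_pos"];yaw=s["tcp_rot"][2]
c=cv2.resize(im[190:245,185:235],None,fx=10,fy=10,interpolation=cv2.INTER_CUBIC)
def dr(P,p,zz,col):
    for Q in tf(P,p,zz):
        q=np.array([proj("top",w) for w in Q if abs(w[2]-zz-10)<.1 or col==(0,255,0)]);q=((q-[185,190]+.5)*10).astype(int);cv2.polylines(c,[cv2.convexHull(q)],True,col,1)
dr(spanner(20.4,52.5),[x+.5,y,yaw],z-21.2,(0,0,255))
dr([prism([(20.8*np.cos(a),20.8*np.sin(a)) for a in np.arange(6)*np.pi/3],14,14)],[601.4,98.5,-.065],20,(0,255,0))
cv2.imwrite('pics/h6.png',c)
E
```

```text
11.875 [482.00832064 106.0572406   41.87883586] [-3.14156927e+00 -1.56633264e-04 -6.63267185e-02] 0.17636040964481048 [-0.57870235  0.41656655 -1.86388457] [0.03989196 0.05565142 0.0543725 ]
```

View pics/h6.png

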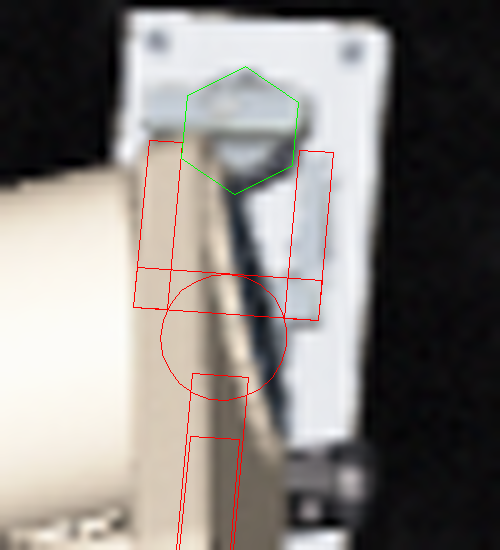

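Overlay: the red model of the spanner agrees with its visible right arm at (315,230). The green hexagon is about 1 px left of and below the real nut, whose bottom corner is at (243,188) and right edge at 308. I'll fit the nut silhouette directly from the first picture.

```bash
python3 - <<'E'
from fit import *
im=cv2.imread("pics/top0.png")
print(im[195:214,195:222].min(2))
hx=[prism([(20.8*np.cos(a),20.8*np.sin(a)) for a in np.arange(6)*np.pi/3],20,34)]
foot=[disc(0,0,15,37,47)]
roi=(195,195,221,214);g=im[195:214,195:221].min(2).astype(float)
bg=235.
import itertools
best=[]
from scipy.optimize import minimize
def f(q,full=False):
    x,y,b,hi,d=q
    m=polys_img("top",tf(hx+foot,[x,y,-.065]),roi)
    bar=polys_img("top",tf([box(-26,26,-7,7,47,77)],[x,y,-.065+b]),roi)
    st=polys_img("top",tf(stand,[601.4,98.5,-.065]),roi)
    w=((st>.98)&(bar<.05))
    v=hi-(hi-d)*m
    return (np.clip(abs(v-g),0,80)**2*w).sum()/w.sum()
for x0,y0 in itertools.product((599,602,604),(95,98,101)):
    r=minimize(f,[x0,y0,1.5,238,100],method="Nelder-Mead",options=dict(initial_simplex=[[x0,y0,1.5,238,100],[x0+3,y0,1.5,238,100],[x0,y0+3,1.5,238,100],[x0,y0,1.6,238,100],[x0,y0,1.5,242,100],[x0,y0,1.5,238,130]],maxiter=300))
    best.append((r.fun,r.x.round(2).tolist()))
for b in sorted(best)[:4]:print(b)
E
```

```text
[[ 15  17 135 240 236 222 220 238 240 239 238 240 239 240 240 240 241 241
  241 241 240 239 240 230 177 158 218]
 [ 10  14 132 239 240 238 238 240 241 239 238 239 238 239 234 233 240 241
  241 241 240 239 239 234 214 212 234]
 [ 14  12 133 240 240 241 240 240 240 239 238 229 208 202 167 181 228 240
  241 241 240 239 238 238 236 238 240]
 [  9  22 146 238 230 227 220 217 223 228 208 176 188 176 163 168 181 200
  210 225 236 239 239 239 240 241 242]
 [ 14  30 152 236 220 207 205 206 205 203 185 190 201 195 194 197 193 194
  199 212 208 227 239 239 239 241 241]
 [ 15  36 159 236 219 208 208 206 208 199 193 205 216 213 200 206 205 205
  205 211 177 208 239 238 240 241 242]
 [ 12  71 193 238 220 208 207 208 208 204 200 202 201 200 205 207 207 207
  206 212 167 202 239 239 240 241 241]
 [ 13  86 211 233 183 182 176 180 183 185 184 186 192 204 210 209 211 214
  215 197 134 201 239 239 241 241 242]
 [  8  88 209 238 219 156 115 119 119 120 120 121 127 134 136 136 138 136
  137 124 118 209 238 238 240 241 242]
 [ 13 128 238 240 236 228 225 218 172 138 173 158 157 158 158 158 158 132
   91  97
[... 635 characters left out ...]
7 237 238 237 232 229 233 239 240
  239 238 239 239 238 239 240 240 226]
 [ 53 168 239 238 237 237 239 239 237 236 238 238 238 239 239 238 238 240
  239 239 239 238 239 239 240 240 218]
 [ 77 199 239 238 238 238 239 239 237 237 237 238 237 239 238 236 238 240
  240 239 238 238 238 239 239 240 211]
 [ 81 204 239 237 237 237 239 240 238 236 237 237 238 240 237 236 239 239
  239 238 239 239 239 239 239 240 198]]
(np.float64(155.82701310707415), [601.42, 98.02, 1.67, 238.77, 111.76])
(np.float64(157.93000385932137), [601.41, 98.22, 1.62, 238.97, 110.21])
(np.float64(158.30689314493654), [601.41, 98.62, 1.62, 238.83, 112.12])
(np.float64(160.03848036910134), [601.61, 98.57, 1.62, 238.78, 113.04])
```

The nut fit gives (601.4, 98.2), which agrees with the plate fit, and the spanner is on line. Advancing.

{"method": "servo_tool", "body": {"rows": [[5,[2,0,0],[0,0,0]],[5,[2,0,0],[0,0,0]],[5,[2,0,0],[0,0,0]],[5,[2,0,0],[0,0,0]],[5,[0,0,0],[0,0,0]]]}}

```text
clock: 12.55
eef_pos: [490.0, 105.5, 41.9]
tcp_rot: [-3.142, -0.0, -0.066]
contact_force: [0.4, 0.1, -2.2]
opening: 0.178
```

{"method": "servo_tool", "body": {"rows": [[5,[1.5,0,0],[0,0,0]],[5,[1.5,0,0],[0,0,0]],[5,[1.5,0,0],[0,0,0]],[5,[0,0,0],[0,0,0]]]}}

```text
clock: 13.05
eef_pos: [494.4, 105.2, 41.9]
tcp_rot: [-3.142, -0.0, -0.066]
contact_force: [-0.5, -0.4, -2.0]
opening: 0.178
```

```bash
python3 - <<'E'
from h import *
s=sense();print(s["clock"],s["eef_pos"],s["tcp_rot"],s["opening"],s["contact_force"],s["wrist_torque"])
E
```

```text
13.05 [494.44380329 105.23836875  41.89148734] [-3.14157025e+00 -1.45122493e-04 -6.62890927e-02] 0.1777150443078361 [-0.45419796 -0.43922769 -1.96264773] [0.04382287 0.04826954 0.0256118 ]
```

{"method": "servo_tool", "body": {"rows": [[5,[2,0,0],[0,0,0]],[5,[2,0,0],[0,0,0]],[5,[2,0,0],[0,0,0]],[5,[2,0,0],[0,0,0]],[5,[0,0,0],[0,0,0]]]}}

```text
clock: 13.68
eef_pos: [502.5, 104.7, 41.9]
tcp_rot: [-3.142, -0.0, -0.066]
contact_force: [0.2, 0.3, -2.1]
opening: 0.175
```

{"method": "servo_tool", "body": {"rows": [[5,[1,0,0],[0,0,0]],[5,[1,0,0],[0,0,0]],[5,[1,0,0],[0,0,0]],[5,[0,0,0],[0,0,0]]]}}

```text
clock: 14.18
eef_pos: [505.3, 104.5, 41.9]
tcp_rot: [-3.142, -0.0, -0.066]
contact_force: [0.6, 0.8, -1.7]
opening: 0.176
```

```bash
python3 - <<'E'
from h import *
s=sense();print(s["clock"],s["eef_pos"],s["tcp_rot"],s["opening"],s["contact_force"],s["wrist_torque"])
E
```

```text
14.175 [505.3245604  104.5032909   41.88849028] [-3.14158361e+00 -4.45000332e-05 -6.62857048e-02] 0.17617131127155794 [ 0.60618433  0.78415556 -1.74635298] [-0.02567562  0.05382282  0.0103688 ]
```

{"method": "servo_tool", "body": {"rows": [[5,[0.8,0,0],[0,0,0]],[5,[0,0,0],[0,0,0]]]}}

```text
clock: 14.42
eef_pos: [506.1, 104.5, 41.9]
tcp_rot: [-3.142, -0.0, -0.066]
contact_force: [-0.3, 0.0, -1.1]
opening: 0.177
```

{"method": "servo_tool", "body": {"rows": [[5,[0.8,0,0],[0,0,0]],[5,[0,0,0],[0,0,0]]]}}

```text
clock: 14.68
eef_pos: [506.6, 104.4, 41.8]
tcp_rot: [3.141, 0.0, -0.066]
contact_force: [0.0, 0.1, -1.3]
opening: 0.18
```

{"method": "servo_tool", "body": {"rows": [[5,[0.8,0,0],[0,0,0]],[5,[0,0,0],[0,0,0]]]}}

```text
clock: 14.92
eef_pos: [506.9, 104.3, 41.7]
tcp_rot: [3.141, 0.001, -0.066]
contact_force: [-3.6, 1.3, -0.0]
opening: 0.178
```

Floor contact (-3.6 N) at x≈506.7, where expected. Now back off 1 mm, set it down and release.

{"method": "servo_tool", "body": {"rows": [[5,[-1.2,0,0],[0,0,0]],[5,[0,0,0.7],[0,0,0]],[5,[0,0,0],[0,0,0]]]}}

```text
clock: 15.3
eef_pos: [506.7, 104.4, 41.2]
tcp_rot: [-3.142, -0.0, -0.066]
contact_force: [-1.6, 0.3, -0.3]
opening: 0.175
```

{"method": "servo_tool", "body": {"rows": [[25,[0,0,0],[0,0,0]],[40,[0,0,0],[0,0,0]],[40,[0,0,0],[0,0,0]],[40,[0,0,0],[0,0,0]]]}}

```text
clock: 15.8
eef_pos: [506.6, 104.4, 41.2]
tcp_rot: [-3.142, -0.0, -0.066]
contact_force: [-0.1, -0.5, -0.2]
opening: 0.468
```

{"method": "servo_tool", "body": {"rows": [[40,[0,0,-20],[0,0,0]],[40,[0,0,-30],[0,0,0]],[40,[0,0,-30],[0,0,0]],[40,[-10,0,-30],[0,0,0]],[40,[0,0,0],[0,0,0]],[40,[0,0,0],[0,0,0]]]}}

```text
clock: 16.55
eef_pos: [496.3, 105.0, 150.8]
tcp_rot: [3.142, 0.0, -0.066]
contact_force: [0.6, 0.4, 0.3]
opening: 0.469
```

```bash
python3 plan.py 40 10 601.4 98.2 150 1.57; python3 - <<'E'
from h import *
a=grab_frame('top')[185:265,175:245];b=grab_frame('side')[215:295,235:305]
cv2.imwrite('pics/h7.png',np.hstack([cv2.resize(q,None,fx=5,fy=5,interpolation=cv2.INTER_CUBIC) for q in(a,b)]))
E
```

```text
[[40.0, [10.5, -0.0, 0.1], [-0.0, 0.0, -9.37]], [40.0, [10.4, 1.7, 0.1], [-0.0, 0.0, -9.37]], [40.0, [10.0, 3.4, 0.1], [-0.0, 0.0, -9.37]], [40.0, [9.3, 4.9, 0.1], [-0.0, 0.0, -9.37]], [40.0, [8.4, 6.4, 0.1], [-0.0, 0.0, -9.37]], [40.0, [7.2, 7.7, 0.0], [-0.0, 0.0, -9.37]], [40.0, [5.9, 8.7, 0.1], [-0.0, 0.0, -9.37]], [40.0, [4.3, 9.6, 0.0], [-0.0, 0.0, -9.37]], [40.0, [2.7, 10.2, 0.1], [-0.0, 0.0, -9.37]], [40.0, [1.1, 10.4, 0.0], [-0.0, 0.0, -9.37]]]
16.55 [496.3 105.  150.8] [ 3.142  0.    -0.066]
```

View pics/h7.png

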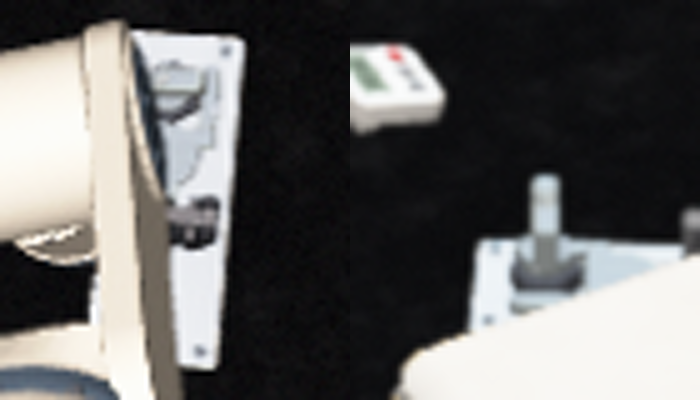

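The jaw sits round the nut in both views: the top crop shows the right arm at (210,90), the side crop the arm in front at (545,300). Now the jam nut: the bar lies at yaw ≈1.49.

{"method": "servo_tool", "body": {"rows": [[50,[11.6,0,0],[0,0,-9.9]],[50,[11.5,2,0],[0,0,-9.9]],[50,[11,4,0],[0,0,-9.9]],[50,[10,5.8,0],[0,0,-9.9]],[50,[9,7.4,0],[0,0,-9.9]],[50,[7.5,8.9,0],[0,0,-9.9]],[50,[6,10,0],[0,0,-9.9]],[50,[4.2,10.8,0],[0,0,-9.9]]]}}

```text
clock: 17.65
eef_pos: [589.3, 98.8, 149.8]
tcp_rot: [-3.14, 0.001, 1.322]
contact_force: [0.7, -0.9, 0.6]
opening: 0.583
```

{"method": "servo_tool", "body": {"rows": [[50,[2.3,11.4,0],[0,0,-9.9]],[50,[0,0,0],[0,0,0]],[50,[0,0,0],[0,0,0]]]}}

```text
clock: 18.02
eef_pos: [600.2, 98.2, 150.3]
tcp_rot: [-3.14, 0.0, 1.485]
contact_force: [0.5, 0.6, -0.3]
opening: 0.587
```

```bash
python3 plan.py 50 1 601.4 98.2 90 1.49;python3 -c "
from h import *
print(sense()['qpos'])"
```

```text
[[50.0, [0.1, 1.3, 60.3], [-0.09, 0.02, -0.29]]]
18.025 [600.2  98.2 150.3] [-3.14   0.     1.485]
[1.59739729e-01 4.13811071e-01 1.74038160e+00 6.53941657e-05
 9.89057988e-01 2.45554232e-01]
```

{"method": "servo_tool", "body": {"rows": [[50,[0.1,1.2,30],[0,0,-0.3]],[50,[0,0,30],[0,0,0]],[50,[0,0,24],[0,0,0]],[50,[0,0,10],[0,0,0]],[50,[0,0,5],[0,0,0]],[50,[0,0,0],[0,0,0]],[50,[0,0,0],[0,0,0]]]}}

```text
clock: 18.9
eef_pos: [602.7, 98.4, 53.0]
tcp_rot: [3.14, -0.0, 1.494]
contact_force: [-0.2, 0.3, -0.0]
opening: 0.585
```

{"method": "servo_tool", "body": {"force": 50, "rows": [[20,[0,0,0],[0,0,0]],[5,[0,0,0],[0,0,0]],[5,[0,0,0],[0,0,0]],[5,[0,0,0],[0,0,0]],[5,[0,0,0],[0,0,0]]]}}

```text
clock: 19.52
eef_pos: [602.8, 98.2, 52.6]
tcp_rot: [3.14, -0.0, 1.494]
contact_force: [1.2, -2.2, 5.1]
opening: 0.15
```

```bash
cat > st.py <<'E'
from rig import sense
s=sense();print(s["clock"],s["eef_pos"].round(1),s["tcp_rot"].round(3),s["opening"].round(3),s["contact_force"].round(1),s["wrist_torque"].round(3),s["qpos"].round(2))
E
python3 st.py
```

```text
Traceback (most recent call last):
  File "st.py", line 2, in <module>
    s=sense();print(s["clock"],s["eef_pos"].round(1),s["tcp_rot"].round(3),s["opening"].round(3),s["contact_force"].round(1),s["wrist_torque"].round(3),s["qpos"].round(2))
                                                                           ^^^^^^^^^^^^^^^^^^
AttributeError: 'float' object has no attribute 'round'
```

{"method": "servo_tool", "body": {"rows": [[5,[0,0,0.1],[0,0,5]],[5,[0,0,0.3],[0,0,8]],[5,[0,0,0.3],[0,0,8]],[5,[0,0,0.3],[0,0,8]],[5,[0,0,0],[0,0,0]]]}}

```text
clock: 20.15
eef_pos: [602.8, 98.3, 51.8]
tcp_rot: [3.141, -0.001, 0.986]
contact_force: [0.8, -2.8, 6.3]
opening: 0.155
```

```bash
sed -i 's/s\["opening"\].round(3)/round(s["opening"],3)/' st.py; python3 st.py
```

```text
20.15 [602.8  98.3  51.8] [ 3.141e+00 -1.000e-03  9.860e-01] 0.155 [ 0.8 -2.8  6.3] [-0.402 -0.162 -0.096] [ 0.16  0.55  1.79 -0.    0.8   0.74]
```

{"method": "servo_tool", "body": {"rows": [[5,[0,0,0.3],[0,0,9]],[5,[0,0,0.3],[0,0,9]],[5,[0,0,0.3],[0,0,9]],[5,[0,0,0.3],[0,0,8]],[5,[0,0,0],[0,0,0]]]}}

```text
clock: 20.78
eef_pos: [602.8, 98.3, 50.7]
tcp_rot: [3.141, -0.001, 0.375]
contact_force: [0.9, -2.1, 8.7]
opening: 0.157
```

```bash
python3 st.py
```

```text
20.775 [602.8  98.3  50.7] [ 3.141e+00 -1.000e-03  3.750e-01] 0.157 [ 0.9 -2.1  8.7] [-0.348 -0.089 -0.034] [ 0.16  0.55  1.79 -0.    0.8   1.36]
```

{"method": "servo_tool", "body": {"rows": [[5,[0,0,0.05],[0,0,4]],[5,[0,0,0.05],[0,0,4]],[5,[0,0,0],[0,0,0]]]}}

```text
clock: 21.15
eef_pos: [602.8, 98.3, 50.5]
tcp_rot: [3.141, -0.001, 0.236]
contact_force: [-0.1, -0.8, 7.4]
opening: 0.156
```

```bash
sed -i 's/^s=sense();/s=sense();print(s["joint_efforts"].round(2));/' st.py; python3 st.py; python3 - <<'E'
from h import *
a=grab_frame('top')[190:265,175:245];b=grab_frame('side')[215:290,235:305]
cv2.imwrite('pics/h8.png',np.hstack([cv2.resize(q,None,fx=5,fy=5,interpolation=cv2.INTER_CUBIC) for q in(a,b)]))
E
```

```text
[  1.34 -59.85 -22.33   0.48   0.16   0.4 ]
21.15 [602.8  98.3  50.5] [ 3.141e+00 -1.000e-03  2.360e-01] 0.156 [-0.1 -0.8  7.4] [-0.358 -0.165 -0.069] [ 0.16  0.55  1.79 -0.    0.8   1.49]
```

View pics/h8.png

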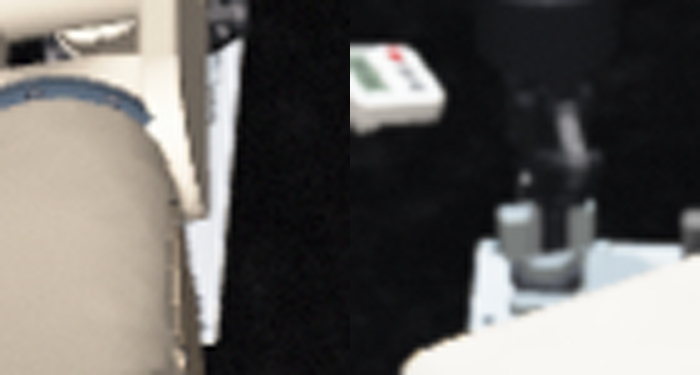

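{"method": "servo_tool", "body": {"rows": [[5,[0,0,0.1],[0,0,4]],[5,[0,0,0.1],[0,0,4]],[5,[0,0,0],[0,0,0]]]}}

```text
clock: 21.62
eef_pos: [602.8, 98.3, 50.4]
tcp_rot: [3.142, -0.001, 0.097]
contact_force: [0.9, -0.9, 7.4]
opening: 0.147
```

```bash
python3 st.py
```

```text
[  1.33 -59.95 -22.31   0.47   0.19   0.4 ]
21.625 [602.8  98.3  50.4] [ 3.142e+00 -1.000e-03  9.700e-02] 0.147 [ 0.9 -0.9  7.4] [-0.316 -0.117 -0.073] [ 0.16  0.55  1.79 -0.    0.8   1.63]
```

{"method": "servo_tool", "body": {"rows": [[5,[0,0,0.1],[0,0,3]],[5,[0,0,0.1],[0,0,2]],[5,[0,0,0],[0,0,0]]]}}

```text
clock: 22.0
eef_pos: [602.8, 98.3, 50.2]
tcp_rot: [-3.142, -0.001, 0.01]
contact_force: [0.6, -0.8, 7.5]
opening: 0.151
```

```bash
python3 st.py
```

```text
[  1.3  -59.7  -22.27   0.48   0.14   0.2 ]
22.0 [602.8  98.3  50.2] [-3.142e+00 -1.000e-03  1.000e-02] 0.151 [ 0.6 -0.8  7.5] [-0.317 -0.101  0.05 ] [ 0.16  0.55  1.79 -0.    0.8   1.72]
```

{"method": "servo_tool", "body": {"rows": [[5,[0,0,0.1],[0,0,3]],[5,[0,0,0.1],[0,0,3]],[5,[0,0,0],[0,0,0]]]}}

```text
clock: 22.38
eef_pos: [602.8, 98.3, 50.0]
tcp_rot: [-3.141, -0.001, -0.095]
contact_force: [0.5, -1.9, 8.0]
opening: 0.156
```

```bash
cat > avg.py <<'E'
from rig import *
import numpy as np
r=[]
for i in range(5):
    s=sense();r.append(np.r_[s["wrist_torque"],s["joint_efforts"][5],s["contact_force"]]);grab_frame("top")
s=sense();print("tq,e6,F",np.mean(r,0).round(3),"yaw",s["tcp_rot"][2].round(3),"q6",s["qpos"][5].round(2),"z",s["eef_pos"].round(1),s["clock"],round(s["opening"],3))
E
python3 avg.py
```

```text
tq,e6,F [-0.315 -0.117 -0.026  0.05   0.753 -1.897  8.135] yaw -0.094 q6 1.82 z [602.8  98.3  50. ] 22.625 0.154
```

{"method": "servo_tool", "body": {"rows": [[5,[0,0,0.1],[0,0,3]],[5,[0,0,0.1],[0,0,3]],[5,[0,0,0],[0,0,0]]]}}

```text
clock: 23.0
eef_pos: [602.8, 98.3, 49.8]
tcp_rot: [-3.141, -0.001, -0.2]
contact_force: [1.1, -2.6, 8.3]
opening: 0.151
```

```bash
python3 avg.py
```

```text
tq,e6,F [-0.367 -0.094 -0.014  0.065  0.702 -1.949  8.392] yaw -0.199 q6 1.93 z [602.8  98.4  49.8] 23.25 0.152
```

{"method": "servo_tool", "body": {"rows": [[5,[0,0,0.1],[0,0,3]],[5,[0,0,0.1],[0,0,3]],[5,[0,0,0],[0,0,0]]]}}

```text
clock: 23.62
eef_pos: [602.8, 98.3, 49.8]
tcp_rot: [-3.141, -0.001, -0.303]
contact_force: [-0.2, -3.0, 10.4]
opening: 0.152
```

```bash
python3 avg.py
```

```text
tq,e6,F [-0.34  -0.066  0.477  0.563 -0.157 -2.049 10.223] yaw -0.303 q6 2.03 z [602.9  98.3  49.8] 23.875 0.149
```

{"method": "servo_tool", "body": {"rows": [[5,[0,0,0.1],[0,0,3]],[5,[0,0,0.1],[0,0,3]],[5,[0,0,0],[0,0,0]]]}}

```text
clock: 24.25
eef_pos: [602.9, 98.3, 49.7]
tcp_rot: [-3.142, -0.002, -0.406]
contact_force: [-0.9, -2.8, 11.7]
opening: 0.152
```

```bash
python3 avg.py
```

```text
tq,e6,F [-0.345  0.019  1.114  1.203 -0.418 -2.317 11.421] yaw -0.406 q6 2.14 z [602.9  98.3  49.7] 24.5 0.151
```

Torque reached about 1.1 N m: I sent two increments without reading the first, which was too much. Backing off slightly now.

{"method": "servo_tool", "body": {"rows": [[5,[0,0,0],[0,0,-4]],[5,[0,0,0],[0,0,0]]]}}

```text
clock: 24.75
eef_pos: [602.9, 98.3, 49.7]
tcp_rot: [-3.141, -0.001, -0.337]
contact_force: [-0.7, -2.2, 11.5]
opening: 0.152
```

```bash
python3 avg.py
```

```text
tq,e6,F [-0.373  0.027  0.441  0.329 -0.321 -2.173 11.155] yaw -0.338 q6 2.07 z [602.9  98.3  49.7] 25.0 0.149
```

{"method": "servo_tool", "body": {"rows": [[5,[0,0,0],[0,0,1.3]],[5,[0,0,0],[0,0,0]],[5,[0,0,0],[0,0,0]],[5,[0,0,0],[0,0,0]],[5,[0,0,0],[0,0,0]]]}}

```text
clock: 25.62
eef_pos: [602.9, 98.3, 49.7]
tcp_rot: [-3.141, -0.002, -0.36]
contact_force: [0.2, -3.1, 10.9]
opening: 0.147
```

```bash
python3 avg.py; python3 - <<'E'
from fit import *
a=grab_frame('top')[185:265,175:245];b=grab_frame('side')
cv2.imwrite('pics/h9.png',np.hstack([cv2.resize(q,None,fx=5,fy=5,interpolation=cv2.INTER_CUBIC) for q in(a,b[215:295,235:305])]))
E
```

```text
tq,e6,F [-0.355  0.043  0.675  0.663 -0.205 -2.096 11.417] yaw -0.36 q6 2.09 z [602.9  98.3  49.7] 25.875 0.154
```

Held at about 0.68 N m for 0.8 s. Releasing now.

{"method": "servo_tool", "body": {"rows": [[30,[0,0,0],[0,0,0]],[50,[0,0,0],[0,0,0]],[50,[0,0,0],[0,0,0]],[50,[0,0,0],[0,0,0]]]}}

```text
clock: 26.48
eef_pos: [601.9, 98.3, 48.4]
tcp_rot: [3.141, 0.001, -0.361]
contact_force: [0.4, -0.9, 0.2]
opening: 0.583
```

{"method": "servo_tool", "body": {"rows": [[50,[0,0,-20],[0,0,0]],[50,[0,0,-40],[0,0,0]],[50,[0,0,-40],[0,0,0]],[50,[0,0,-40],[0,0,0]],[50,[-25,45,0],[0,0,0]],[50,[-25,45,0],[0,0,0]],[50,[-25,45,0],[0,0,0]],[50,[-25,45,0],[0,0,0]]]}}

```text
clock: 27.48
eef_pos: [444.0, -35.6, 190.0]
tcp_rot: [-3.141, -0.002, -0.361]
contact_force: [0.1, -0.4, -0.2]
opening: 0.587
```

{"method": "servo_tool", "body": {"rows": [[50,[-25,45,0],[0,0,0]],[50,[-25,45,0],[0,0,0]],[50,[0,0,0],[0,0,0]],[50,[0,0,0],[0,0,0]]]}}

```text
clock: 27.98
eef_pos: [367.2, -101.5, 189.8]
tcp_rot: [-3.141, -0.002, -0.362]
contact_force: [-0.9, 0.3, -0.1]
opening: 0.585
```

```bash
python3 st.py; python3 - <<'E'
from fit import *
a=grab_frame('top');b=grab_frame('side')
cv2.imwrite('pics/h10.png',np.hstack([cv2.resize(q,None,fx=5,fy=5,interpolation=cv2.INTER_CUBIC) for q in(a[185:265,175:245],b[215:295,235:305])]))
for c in("top","side"):
  for t in("dye_bottle","coverglass_box","bench_timer"):
    for q in boxes_of(c,t): print(c,t,round(q["conf"],2),c2w(c,q["centre"]).round())
E
```

```text
[ -0.94 -31.44 -28.94  -0.06   0.11  -0.05]
27.975 [ 367.2 -101.5  189.8] [-3.141e+00 -2.000e-03 -3.620e-01] 0.585 [-0.9  0.3 -0.1] [-0.023  0.022 -0.034] [-0.27  0.01  2.16  0.    0.96  1.66]
top dye_bottle 0.43 [568. 276.  67.]
top coverglass_box 0.59 [750. 137.  25.]
top coverglass_box 0.17 [599.  90.  67.]
top bench_timer 0.94 [ 696. -119.   18.]
side coverglass_box 0.66 [756. 144.  21.]
side bench_timer 0.54 [702. -99.  24.]
```

View pics/h10.png

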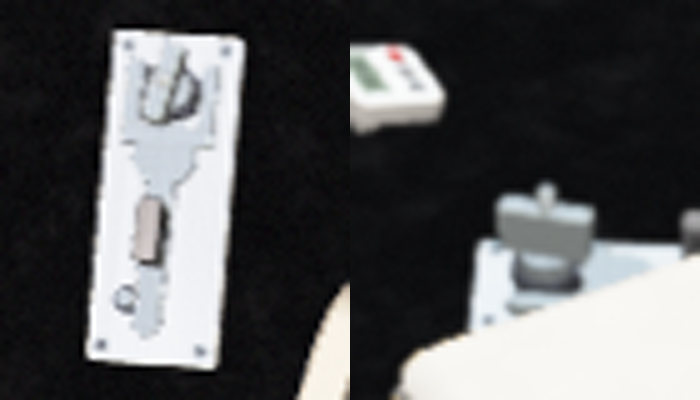

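The final picture shows the jaw round the nut with the handle against the pin at (127,298), and the jam nut seated. The bystanders' positions are unchanged and the arm is clear.

```bash
python3 -c "
from rig import *
print(sign_off())"
```

```text
the job is handed in; nothing more can be done
None
```

The height stop is locked and the job is handed in at about 28 s of the 70 s limit; sign-off gives no verdict.

- **Spanner:** I slid the steel spanner level onto the lower nut until I felt the jaw floor touch (3.6 N). I then backed it off, set it flat on the plate and let go.
- **Jam nut:** I turned it about 1.85 rad clockwise in one grasp until the torque rose.
- **Torque overshoot:** I sent one tightening step before reading the previous one. The measured torque rose to about 1.1 N m for about half a second. That is above the "well short of 1 N m" asked for, but below the 1.25 N m limit by the wrist reading.
- **Final torque:** I backed off to about 0.45 N m, then held about 0.68 N m for 0.8 s and let go.

**Last checks:**
- The final pictures show the jaw round the nut, the handle against the pin and the jam nut down on the lower nut.
- The small box and timer were found within a few mm of their starting places. The bottle was also in place, but only the top camera found it (confidence 0.43); the side camera found it neither at the start nor at the end.
- The arm was clear of everything.
- I could not measure the pin force, the gap or the lower nut's angle directly. I judge them from the wrist torque and the pictures.

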